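# Fill the empty pockets of the strap-end template rack

## Task

Put the strap-end template rack back in order: find its three empty pockets, slide the three spare round-topped aluminium templates up out of the spares holder, and set one in each empty pocket, round end up and all the way down on the pocket floor. Lower them in without dropping them, and leave the templates already in the rack, the square-ended scraper and the wooden-handled slicker in the holder, and everything else on the bench where they are.

Things in the scene. Friction and masses are not known exactly. Their poses are not given: they have to be found in the camera images.
- rack: template rack: fixed light wooden block 162 x 150 x 40 mm (x, y, z), origin at the centre of its underside, on either side of the bench. Eight upright slot pockets: x = -54, -18, 18, 54 mm in rows at y = 36 and -36 mm; each 10 mm wide (x), 56 mm long (y), 28 mm deep (floor 12 mm above the table), mouth chamfered 3 mm. Five, not always the same, hold a template; three are empty
- store: spares holder: fixed darker wooden block 206 x 86 x 40 mm (x, y, z), origin at the centre of its underside. One row of five slots at x = -80, -40, 0, 40, 80 mm, each 10 mm wide (x), 56 mm long (y), 28 mm deep (floor at 12 mm). It holds the three spare templates, a scraper and a slicker, in any order
- punches: bystander between rack and holder: a fixed wooden block 105 x 52 x 30 mm with eight steel stamping punches standing in it, tops up to 130 mm above the table; origin at the centre of its underside
- pocket0 (a point): centre of the floor of rack pocket 0 (28 mm below the mouth), at x = -54, y = 36 mm in the rack; axes as the rack's
- pocket1 (a point): centre of the floor of rack pocket 1 (28 mm below the mouth), at x = -18, y = 36 mm in the rack; axes as the rack's
- pocket2 (a point): centre of the floor of rack pocket 2 (28 mm below the mouth), at x = 18, y = 36 mm in the rack; axes as the rack's
- pocket3 (a point): centre of the floor of rack pocket 3 (28 mm below the mouth), at x = 54, y = 36 mm in the rack; axes as the rack's
- pocket4 (a point): centre of the floor of rack pocket 4 (28 mm below the mouth), at x = -54, y = -36 mm in the rack; axes as the rack's
- pocket5 (a point): centre of the floor of rack pocket 5 (28 mm below the mouth), at x = -18, y = -36 mm in the rack; axes as the rack's
- pocket6 (a point): centre of the floor of rack pocket 6 (28 mm below the mouth), at x = 18, y = -36 mm in the rack; axes as the rack's
- pocket7 (a point): centre of the floor of rack pocket 7 (28 mm below the mouth), at x = 54, y = -36 mm in the rack; axes as the rack's
- spare0: a strap-end template: flat aluminium plate, thin along its x (6 mm), 50 mm wide along its y, 90 mm tall along its z, the top a half circle of 25 mm radius; origin at the centre of its lower edge. A spare, standing at the start in the holder
- spare1: a strap-end template: flat aluminium plate, thin along its x (6 mm), 50 mm wide along its y, 90 mm tall along its z, the top a half circle of 25 mm radius; origin at the centre of its lower edge. A spare, standing at the start in the holder
- spare2: a strap-end template: flat aluminium plate, thin along its x (6 mm), 50 mm wide along its y, 90 mm tall along its z, the top a half circle of 25 mm radius; origin at the centre of its lower edge. A spare, standing at the start in the holder
- filed0: a strap-end template: flat aluminium plate, thin along its x (6 mm), 50 mm wide along its y, 90 mm tall along its z, the top a half circle of 25 mm radius; origin at the centre of its lower edge. Already filed: stands in one of the rack's pockets
- filed1: a strap-end template: flat aluminium plate, thin along its x (6 mm), 50 mm wide along its y, 90 mm tall along its z, the top a half circle of 25 mm radius; origin at the centre of its lower edge. Already filed: stands in one of the rack's pockets
- filed2: a strap-end template: flat aluminium plate, thin along its x (6 mm), 50 mm wide along its y, 90 mm tall along its z, the top a half circle of 25 mm radius; origin at the centre of its lower edge. Already filed: stands in one of the rack's pockets
- filed3: a strap-end template: flat aluminium plate, thin along its x (6 mm), 50 mm wide along its y, 58 mm tall along its z, the top a half circle of 25 mm radius; origin at the centre of its lower edge. Already filed: stands in one of the rack's pockets
- filed4: a strap-end template: flat aluminium plate, thin along its x (6 mm), 50 mm wide along its y, 58 mm tall along its z, the top a half circle of 25 mm radius; origin at the centre of its lower edge. Already filed: stands in one of the rack's pockets
- scraper: not a template: a plain square-ended steel scraper, 6 mm thick (x), 30 mm wide (y), 78 mm tall, standing in the holder; origin at the centre of its lower edge
- slicker: not a template: a steel slicker blade 6 mm thick (x), 50 mm wide (y), with a round wooden handle bar 18 mm thick and 60 mm long across its top at 56 mm height; standing in the holder; origin at the centre of its lower edge
- jar: bystander: a jar of dye, 42 mm in diameter, 65 mm tall, beside the holder; origin under its centre
- spool: bystander: a wooden spool, 40 mm in diameter, 48 mm tall, on the other side of the holder; origin under its centre
- weight: bystander: a small round brass weight, 32 mm in diameter, 40 mm tall, beside the rack on its -y side; origin under its centre
Not all that is in view belongs to the job. Leave any orange look-alike of the spare1 alone. Of the things that look like the slicker, the larger one is meant.

How it is judged:
At the end, for the whole second after the job is handed in: Each spare stands in a rack pocket (lower edge within 8 mm of a pocket centre, at most 5 mm above its floor), under 0.2 rad of tilt, at rest below 0.02 m/s; the five filed templates, scraper and slicker within 15 mm of their start, under 0.2 rad of tilt ((horizontal distance between spare0 and pocket0 below 0.008 m or horizontal distance between spare0 and pocket1 below 0.008 m or horizontal distance between spare0 and pocket2 below 0.008 m or horizontal distance between spare0 and pocket3 below 0.008 m or horizontal distance between spare0 and pocket4 below 0.008 m or horizontal distance between spare0 and pocket5 below 0.008 m or horizontal distance between spare0 and pocket6 below 0.008 m or horizontal distance between spare0 and pocket7 below 0.008 m) and height (world z) of each of spare0, spare1, spare2 below 0.017 m and angle between each of spare0, spare1, spare2, filed0, filed1, filed2, filed3, filed4, scraper, slicker's own z axis and vertical below 0.2 rad and linear speed of each of spare0, spare1, spare2 below 0.02 m/s and (horizontal distance between spare1 and pocket0 below 0.008 m or horizontal distance between spare1 and pocket1 below 0.008 m or horizontal distance between spare1 and pocket2 below 0.008 m or horizontal distance between spare1 and pocket3 below 0.008 m or horizontal distance between spare1 and pocket4 below 0.008 m or horizontal distance between spare1 and pocket5 below 0.008 m or horizontal distance between spare1 and pocket6 below 0.008 m or horizontal distance between spare1 and pocket7 below 0.008 m) and (horizontal distance between spare2 and pocket0 below 0.008 m or horizontal distance between spare2 and pocket1 below 0.008 m or horizontal distance between spare2 and pocket2 below 0.008 m or horizontal distance between spare2 and pocket3 below 0.008 m or horizontal distance between spare2 and pocket4 below 0.008 m or horizontal distance between spare2 and pocket5 below 0.008 m or horizontal distance between spare2 and pocket6 below 0.008 m or horizontal distance between spare2 and pocket7 below 0.008 m) and distance of each of filed0, filed1, filed2, filed3, filed4, scraper, slicker from where it was at the start of the episode below 0.015 m); the robot touches nothing.
It fails at once if A template that was already in the rack, the scraper or the slicker is moved by more than 20 mm (distance of any of filed0, filed1, filed2, filed3, filed4, scraper, slicker from where it was at the start of the episode above 0.02 m).
It fails at once if The jar, spool or brass weight is pushed by more than 30 mm (distance of any of weight, jar, spool from where it was at the start of the episode above 0.03 m).
It fails at once if The jar, the spool or the weight is tipped over (angle between any of weight, jar, spool's own z axis and vertical above 0.6 rad).
It fails at once if A spare is dropped: it falls faster than 0.6 m/s (about 18 mm of free fall) out of the fingers ((contact force between spare0 and the fingers below 0.01 N and linear speed of spare0 above 0.6 m/s) or (contact force between spare1 and the fingers below 0.01 N and linear speed of spare1 above 0.6 m/s) or (contact force between spare2 and the fingers below 0.01 N and linear speed of spare2 above 0.6 m/s)).
It also fails if it takes over 72 s, if anything falls off the work surface, if the arm or the gripper's body presses on something with over 40 N, if the wrist force passes 120 N, or if a joint passes its speed limit or range.

## Robot

A 6-joint arm with a two-finger parallel gripper is mounted at the origin on the work surface. World frame = base frame: x ahead of the robot, y to its left, z up, the work surface at z = 0. Lengths are in m, angles in rad, forces in N, time in s.
With the tool pointing down it reaches from about 0.4 to 0.825 m from the base axis. Payload 7 kg.
Tool frame: the origin (TCP) lies on the centre line of the jaws, within the pads' length; the fingertips stand 22 mm ahead of it and the grasp point (between the pads) lies 3 mm ahead of it; z points along the fingers, y is the line along which they close (so a half turn about z gives the same grasp; the last joint's range is limited). The gripper opens to 88 mm and grips with 3 to 60 N. Pads are 19 mm wide; open, the fingers measure 130 mm over their backs; the gripper's body (78 mm by 193 mm) begins 47 mm behind the grasp point.
Start: joints at [1.461, 0.359, 0.012, 0, -1.224, -0.288], TCP at [0.261, 0.622, 0.249] pointing down, gripper open.
Joint ranges: [-3.07, 3.07], [-1.43, 2.12], [-1.02, 1.25], [-3.03, 1.67], [-3.05, -0], [-3.03, 3.03]. Speed limits (rad/s): [2.39, 2.39, 3.01, 3.14, 3.14, 3.14].

## Interface

Orientations are given as [roll, pitch, yaw] about the fixed x, y, z axes, in that order (R = Rz(yaw) Ry(pitch) Rx(roll)).
In Python, from station import arm gives the robot as it stands.
- The arm moves only by the tool arm_command, never from a script. Its argument "series" is one flat list of numbers, 7 for each row, row after row: the turn, a rotation vector about the tool's x, y, z each as a share of 90 degrees, from -1 to 1, then the shift along the tool's x, y, z each as a share of 0.1 m, from -1 to 1, then the opening, from 0 (shut) to 1 (fully open). A call has 1 to 8 rows; each row is the pose to reach, as a shift and turn from the pose commanded when the call began, along the tool's axes at that moment; what a row does not reach only later rows make up. A row lasts 1/8 s, in which the tool goes at most 62.5 mm and 10.7 degrees, less where a joint would pass 70% of its speed; a pose out of reach is approached as far as the arm can. A call with a number of a shift or a turn outside -1 to 1 is refused whole. A call with a gripper value outside its range is refused whole. The fingers move at their own pace and stop on an object; "force" is the grip in N (left out, the last holds). Time passes only in rows, so rows that repeat a pose let the fingers close. It gives the time, the measured TCP pose, the force, the opening and the grip force at its end, in the units of the state.
- arm.get_state(): the state, without advancing time (a new reading comes with each control period).
- arm.grab_frame(name): name is "side" or "top" or "wrist"; returns the picture (384x512x3 uint8, blue, green, red); there is no depth.
- arm.camera_model(name): a dict with "fovy" (degrees; the focal length in pixels is half the picture's height over the tangent of half this angle, whatever the lens; pixels are square), "cx", "cy" (the principal point, pixels), "pose" (4x4, takes a point from camera to world coordinates). Camera axes: x right, y down, z forward; pixel columns grow to the right and rows downward; lengths in m; the calibration is good to about 2 mm. The wrist camera is an equidistant fisheye: a pixel r from the principal point sees the ray r / f radians off the axis. A picture is of the moment at which its call begins: read the wrist's pose just before it. camera_model takes no time and is no camera call; for the wrist camera it gives the pose at the moment of the call.
- arm.job_done(): hands the job in; it is judged then, once.
The state is a dict: "t": time; "q": joint angles; "qd": joint speeds; "joint_efforts": joint torques, N m; "eef_pos": TCP position; "ee_rot": TCP orientation; "force": force on the tool from outside, world axes, zero at the start; "moment": the same for the moment, N m; "width": finger opening in m; "gripper_force": force on a finger pad.
Only numpy, scipy, OpenCV 4.12 (cv2) and the standard library are available. Lean on these libraries where they do the work, as an engineer would, in place of code of your own. Each camera call takes 0.05 s, during which the arm holds its last target. There are 200 camera calls.

## Working session

There is one attempt and no reset: what is moved stays moved. The work goes in short steps, Python scripts to look and compute and a tool call to move; the robot and the scene stay as the last step left them, time stands still between calls to the robot, and variables do not carry over. Pictures are saved under pics/ and viewed, at most 10 in all, crops included, and the job is handed in when it is done.

Besides the shell and the picture viewer there is one more tool, called after "Call:" as name(argument=value, ...), one argument or row to a line, values as JSON. arm_command: Moves the arm, as the interface text tells. Its arguments: {"type":"object","properties":{"series":{"type":"array"},"force":{"type":"number"}},"required":["series"]}

```bash
mkdir -p pics
python3 - <<'E'
from station import arm
import cv2,numpy as np
s=arm.get_state(); print(s)
for n in ("top","side"):
    im=arm.grab_frame(n); cv2.imwrite(f"pics/{n}0.png",im); m=arm.camera_model(n); print(n,m)
    cv2.imwrite(f"pics/{n}0b.png",cv2.resize(im,(800,600),interpolation=cv2.INTER_CUBIC))
E
```

```text
{'t': 0.0, 'q': array([ 1.46108461e+00,  3.59391478e-01,  1.10614894e-02, -3.55523974e-04,
       -1.22413576e+00, -2.88084816e-01]), 'qd': array([-0.00059444,  0.00196434, -0.00051419,  0.00091351,  0.00051248,
        0.00023827]), 'joint_efforts': array([ 8.32399819e-04, -5.82725751e+01,  2.93051648e+01,  6.99758291e+00,
        6.78404438e-03, -1.48048230e-04]), 'eef_pos': array([0.26133965, 0.62185014, 0.24761989]), 'ee_rot': array([ 3.13989707e+00, -1.53913493e-04, -3.97917475e-01]), 'force': array([ 0.02232097, -0.13104168, -0.40427302]), 'moment': array([ 4.03221228e-02,  3.60884959e-02, -2.90523521e-05]), 'gripper_force': 0.0, 'width': 0.08730728829659655}
top {'fovy': 56.5793829275088, 'cx': 252.1591995690606, 'cy': 191.07424913744168, 'pose': array([[ 0.06769194, -0.97128231,  0.2280975 ,  0.34149764],
       [-0.99770531, -0.0662156 ,  0.01412803, -0.00550808],
       [ 0.00138131, -0.22853044, -0.97353579,  0.86725402],
       [ 0.        ,  0.        ,  0.        ,  1.        ]])}
side {'fovy': 45.75868053976711, 'cx': 249.88655874249008, 'cy': 188.5007652338603, 'pose': array([[ 0.89976953, -0.22570511,  0.37345949,  0.13371997],
       [-0.43633813, -0.45579343,  0.77579726, -0.85624809],
       [-0.00488102, -0.86099335, -0.50859279,  0.61686577],
       [ 0.        ,  0.        ,  0.        ,  1.        ]])}
```

View pics/top0b.png

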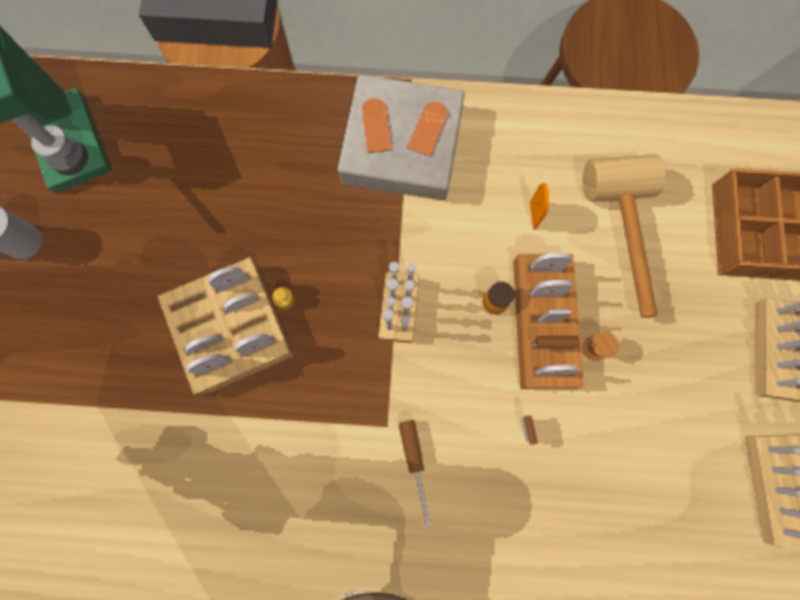

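View pics/side0b.png

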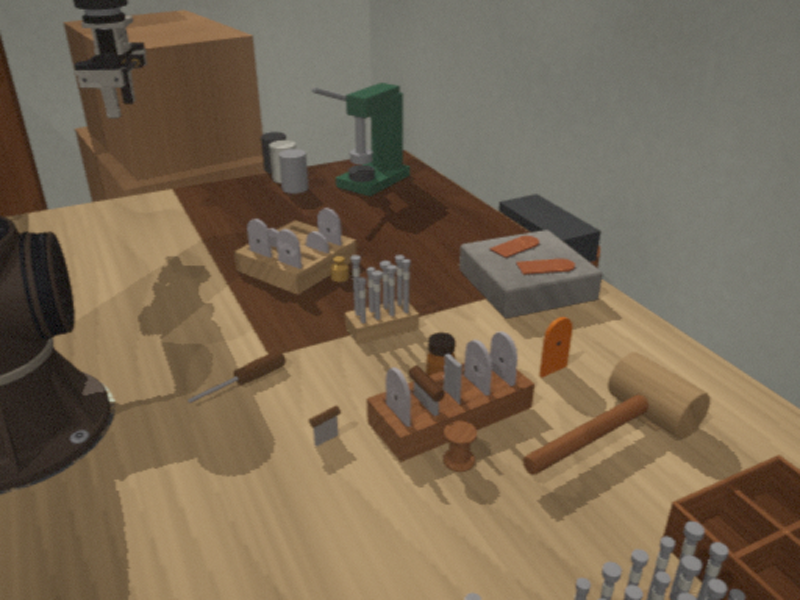

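The top view (800-wide) shows the rack at about (225,325). Its dark empty pockets are at (187,300), (190,323) and (249,325). The holder is at (549,320), holding from top to bottom: round template (550,262), round template (550,288), scraper (552,316), slicker with wooden bar (556,342), round template (556,370).

Look-alikes:
- **Orange template:** (540,206), outside the holder. Leave it.
- **Small slicker:** (530,430), on the bench. Leave it; the larger slicker in the holder is the one meant, and it stays too.
- **Spares:** the three grey round-topped plates in the holder.

Next I'll confirm with an enlarged crop and get coarse positions.

```bash
cat > h.py <<'E'
from station import arm
import cv2,numpy as np
from scipy.spatial.transform import Rotation as R
def ray(m,uv,fish=False):
    uv=np.atleast_2d(np.array(uv,float)); f=192/np.tan(np.radians(m["fovy"])/2)
    d=(uv-[m["cx"],m["cy"]])/f
    if fish:
        r=np.linalg.norm(d,axis=1)+1e-9; v=np.c_[d/r[:,None]*np.sin(r)[:,None],np.cos(r)]
    else: v=np.c_[d,np.ones(len(d))]; v/=np.linalg.norm(v,axis=1)[:,None]
    return m["pose"][:3,3],v@m["pose"][:3,:3].T
def plane(m,uv,z,fish=False):
    o,v=ray(m,uv,fish); return o+v*((z-o[2])/v[:,2])[:,None]
def tri(rays):
    A=np.zeros((3,3));b=np.zeros(3)
    for o,v in rays:
        P=np.eye(3)-np.outer(v,v);A+=P;b+=P@o
    p=np.linalg.solve(A,b); return p,[np.linalg.norm((np.eye(3)-np.outer(v,v))@(p-o)) for o,v in rays]
E
python3 - <<'E'
from h import *
m=arm.camera_model("top"); im=cv2.imread("pics/top0.png"); k=1.5625
a=cv2.resize(im[160:256,95:195],(400,384),interpolation=cv2.INTER_CUBIC); b=cv2.resize(im[155:251,305:405],(400,384),interpolation=cv2.INTER_CUBIC)
cv2.imwrite("pics/crop.png",np.hstack([a,b]))
P=lambda l,z:print(np.round(plane(m,np.array(l)/k,z),3))
P([(187,300),(190,323),(249,325),(225,325)],.04); print('holder');P([(515,255),(572,254),(582,378),(520,378)],.04)
P([(550,262),(550,288),(552,316),(556,342),(556,370)],.08); P([(400,300)],.1)
w=arm.camera_model("wrist"); print(w['fovy'],w['cx'],w['cy'],np.round(np.linalg.inv(np.block([[R.from_euler('xyz',arm.get_state()['ee_rot']).as_matrix(),arm.get_state()['eef_pos'][:,None]],[np.zeros((1,3)),1]]))@w['pose'],4))
E
```

```text
[[0.512 0.321 0.04 ]
 [0.477 0.311 0.04 ]
 [0.48  0.222 0.04 ]
 [0.477 0.258 0.04 ]]
holder
[[ 0.617 -0.176  0.04 ]
 [ 0.625 -0.265  0.04 ]
 [ 0.434 -0.278  0.04 ]
 [ 0.428 -0.187  0.04 ]]
[[ 0.597 -0.22   0.08 ]
 [ 0.557 -0.22   0.08 ]
 [ 0.516 -0.223  0.08 ]
 [ 0.478 -0.229  0.08 ]
 [ 0.438 -0.229  0.08 ]]
[[ 0.52  -0.003  0.1  ]]
65.70646984690485 252.4507050994912 191.51757635180866 [[-1.000e-03 -9.676e-01 -2.523e-01  6.730e-02]
 [ 1.000e+00 -9.000e-04 -6.000e-04  1.000e-04]
 [ 4.000e-04 -2.523e-01  9.676e-01 -1.368e-01]
 [ 0.000e+00  0.000e+00  0.000e+00  1.000e+00]]
```

View pics/crop.png

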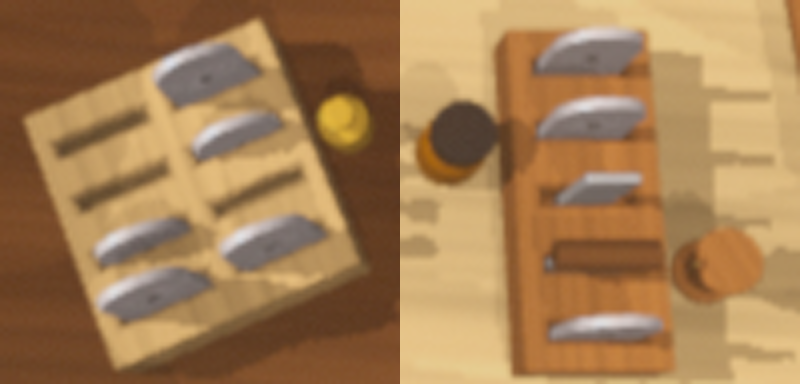

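The crop confirms five grey pieces in the holder: round template at (590,52) and (592,118), square scraper (598,188), slicker with wooden bar (606,255), round template (606,327). In the rack, the empty slots are at (100,132), (120,185) and (258,190). Next I'll move the wrist camera over the rack.

Call:
arm_command(
  series=[0,0,0,0.85,0.63,0,1,0,0,0,0.85,0.63,0,1],
  force=25,
)

```text
t: 0.35
eef_pos: [0.3159, 0.5295, 0.2478]
ee_rot: [3.14, -0.0, -0.397]
force: [0.9, 1.1, 0.6]
width: 0.0877
gripper_force: 0.0
```

Call:
arm_command(
  series=[0,0,0,0.85,0.63,0,1,0,0,0,0.85,0.63,0,1],
)

```text
t: 0.6
eef_pos: [0.3701, 0.438, 0.2483]
ee_rot: [3.141, 0.0, -0.398]
force: [0.4, 0.4, -0.0]
width: 0.0876
gripper_force: 0.0
```

Call:
arm_command(
  series=[0,0,0,0.85,0.63,0,1,0,0,0,0.85,0.63,0,1],
)

```text
t: 0.85
eef_pos: [0.424, 0.347, 0.2484]
ee_rot: [3.141, 0.0, -0.398]
force: [0.8, 1.0, 0.3]
width: 0.0877
gripper_force: 0.0
```

Call:
arm_command(
  series=[0,0,0.2,0.85,0.63,0,1,0,0,0.4,0.85,0.63,0,1,0,0,0.545,0.85,0.63,0,1,0,0,0.545,0.85,0.63,0,1,0,0,0.545,0.85,0.63,0,1,0,0,0.545,0.85,0.63,0,1,0,0,0.545,0.85,0.63,0,1,0,0,0.545,0.85,0.63,0,1],
)

```text
t: 1.85
eef_pos: [0.4773, 0.2583, 0.2485]
ee_rot: [3.141, -0.0, -1.252]
force: [-0.6, -0.3, -0.2]
width: 0.0877
gripper_force: 0.0
```

```bash
cat > snap.py <<'E'
from h import *
import sys,pickle
n=sys.argv[1]; m=arm.camera_model("wrist"); s=arm.get_state(); im=arm.grab_frame("wrist")
cv2.imwrite(f"pics/{n}.png",im); pickle.dump(m,open(f"{n}.pkl","wb"))
print(n,s['t'],np.round(s['eef_pos'],4),np.round(s['ee_rot'],4),np.round(s['q'],2))
if len(sys.argv)>2: cv2.imwrite(f"pics/{n}b.png",cv2.resize(im,(800,600),interpolation=cv2.INTER_CUBIC))
E
python3 snap.py rackA b
```

```text
rackA 1.85 [0.4773 0.2583 0.2485] [ 3.1415 -0.     -1.2524] [ 0.86  0.14 -0.28 -0.   -1.15 -0.54]
```

View pics/rackAb.png

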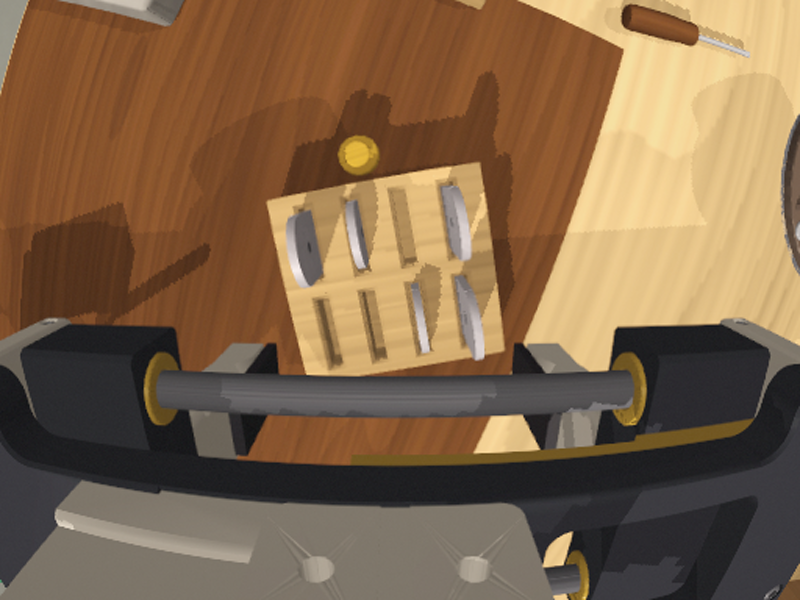

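The wrist view shows the rack upright in the image, with empty slots at (328,333), (373,325) and (402,225). I'll take a second, lower view for the heights.

Call:
arm_command(
  series=[0,0,0,-0.5,0.2,0.6,1,0,0,0,-0.5,0.2,0.6,1,0,0,0,-0.5,0.2,0.6,1,0,0,0,-0.5,0.2,0.6,1],
)

```text
t: 2.4
eef_pos: [0.4435, 0.2998, 0.1897]
ee_rot: [-3.14, 0.0, -1.253]
force: [-0.1, -0.3, -0.6]
width: 0.0875
gripper_force: 0.0
```

```bash
python3 snap.py rackB
python3 - <<'E'
from h import *
import pickle
V=[]
for n in("rackA","rackB"):
    im=cv2.imread(f"pics/{n}.png"); h=cv2.cvtColor(im,cv2.COLOR_BGR2HSV)
    x,y=(245,172) if n=="rackA" else (250,150)
    print(n,h[172,245],h[225,225],h[100,100])
    w=(h[...,2]>150)&(h[...,1]<140)&(h[...,1]>40)
    w=cv2.morphologyEx(w.astype(np.uint8),cv2.MORPH_OPEN,np.ones((3,3)))
    cv2.imwrite(f"pics/{n}m.png",np.hstack([w*255]))
    V.append(np.hstack([cv2.resize(im,(400,300)),cv2.cvtColor(cv2.resize(w*255,(400,300)),cv2.COLOR_GRAY2BGR)]))
cv2.imwrite("pics/rk.png",np.vstack(V))
E
```

```text
rackB 2.4 [0.4435 0.2998 0.1897] [-3.1401e+00  4.0000e-04 -1.2532e+00] [ 0.96  0.18 -0.38  0.   -1.01 -0.64]
rackA [ 18 116 218] [ 18 116 204] [ 13 174 142]
rackB [ 17 123 187] [ 13 171 133] [ 13 171 118]
```

View pics/rk.png

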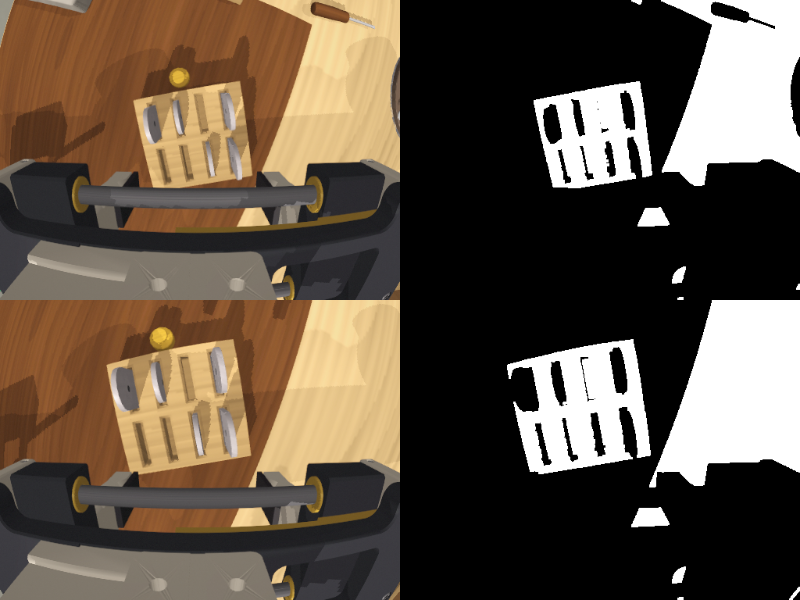

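Both masks isolate the rack cleanly: 255..251 px wide in A, larger in B, with its outline and slots intact. Next I'll fit and triangulate.

```bash
cat > fit.py <<'E'
from h import *
import pickle
def corners(n,lo,hi,pt,zs):
    m=pickle.load(open(n+".pkl","rb")); h=cv2.cvtColor(cv2.imread(f"pics/{n}.png"),cv2.COLOR_BGR2HSV)
    w=cv2.morphologyEx(cv2.inRange(h,lo,hi),cv2.MORPH_OPEN,np.ones((3,3)))
    w=cv2.morphologyEx(w,cv2.MORPH_CLOSE,np.ones((3,3)))
    cs=[c for c in cv2.findContours(w,cv2.RETR_EXTERNAL,cv2.CHAIN_APPROX_NONE)[0] if cv2.pointPolygonTest(c,pt,False)>=0 or cv2.contourArea(c)>3000 and cv2.pointPolygonTest(cv2.convexHull(c),pt,False)>=0]
    c=max(cs,key=cv2.contourArea)[:,0].astype(float)
    out={}
    for z in zs:
        p=plane(m,c,z,True)[:,:2].astype(np.float32)
        r=cv2.minAreaRect(p*1000); out[z]=r
    return m,c,out
E
python3 - <<'E'
from fit import *
D={}
for n,pt in(("rackA",(248,172)),("rackB",(235,130))):
    m,c,o=corners(n,(10,40,150),(30,140,255),pt,[.03,.04,.05]); D[n]=(m,c,o)
    for z,r in o.items(): print(n,z,np.round(r[0],1),np.round(r[1],1),round(r[2],2))
    # line-fit quad corners on z=.04 plane
    b=cv2.boxPoints(o[.04]); p=plane(m,c,.04,True)[:,:2]*1000
    L=[]
    for i in range(4):
        a,d=b[i],b[(i+1)%4]-b[i]; l=np.hypot(*d); u=d/l; s=(p-a)@u; e=abs((p-a)@[-u[1],u[0]])
        q=p[(s>.1*l)&(s<.9*l)&(e<5)].astype(np.float32)
        L.append(cv2.fitLine(q,cv2.DIST_HUBER,0,.01,.01).ravel())
    K=[]
    for i in range(4):
        v1,v2=L[i-1],L[i]; t=np.linalg.solve(np.c_[v1[:2],-v2[:2]],v2[2:]-v1[2:]); K.append(v1[2:]+t[0]*v1[:2])
    K=np.array(K); print(np.round(K,1).tolist(),np.round([np.degrees(np.arctan2(l[1],l[0])) for l in L],1),[round(float(np.hypot(*(K[i]-K[i-1]))),1) for i in range(4)],K.mean(0).round(1))
    D[n]+=(K,)
A,B=D["rackA"],D["rackB"]
for k in A[3]:
    j=np.argmin(np.linalg.norm(B[3]-k,axis=1)); R_=[]
    for m,q in((A[0],k),(B[0],B[3][j])):
        o=m["pose"][:3,3]; v=np.r_[q/1000,.04]-o; R_.append((o,v/np.linalg.norm(v)))
    print(tri(R_))
# slot blobs on floor/mouth plane
for n in D:
    m=D[n][0]; im=cv2.cvtColor(cv2.imread(f"pics/{n}.png"),cv2.COLOR_BGR2HSV); w=255-cv2.inRange(im,(10,40,150),(30,140,255))
    hull=np.zeros_like(w); cv2.fillConvexPoly(hull,cv2.convexHull(D[n][1].astype(np.int32)),255); w&=cv2.erode(hull,np.ones((7,7)))
    for c in cv2.findContours(w,cv2.RETR_EXTERNAL,cv2.CHAIN_APPROX_NONE)[0]:
        if cv2.contourArea(c)>60:
            r=cv2.minAreaRect((plane(m,c[:,0],.04,True)[:,:2]*1000).astype(np.float32)); print(n,c[:,0].mean(0).round(),np.round(r[0],1),np.round(r[1],1),round(r[2],1))
E
```

```text
rackA 0.03 [479.  266.6] [167.8 155.7] 28.1
rackA 0.04 [479.5 264.6] [163.1 151.3] 28.1
rackA 0.05 [480.1 262.6] [158.4 146.9] 28.1
[[373.29998779296875, 292.5], [443.6000061035156, 160.39999389648438], [586.0999755859375, 237.0], [515.7999877929688, 368.29998779296875]] [-62.   28.2 -61.9  28. ] [161.4, 149.6, 161.7, 148.9] [479.7 264.5]
rackB 0.03 [480.3 265.3] [168.6 156.2] 28.14
rackB 0.04 [479.7 264.3] [162.9 150.9] 28.14
rackB 0.05 [479.2 263.4] [157.2 145.6] 28.14
[[373.5, 292.0], [443.79998779296875, 160.10000610351562], [586.0, 236.5], [515.7999877929688, 368.6000061035156]] [-61.9  28.3 -62.   28.3] [161.6, 149.5, 161.4, 149.6] [479.8 264.3]
(array([0.37519952, 0.2909661 , 0.04528922]), [np.float64(5.56534336603797e-05), np.float64(5.5653433660399844e-05)])
(array([0.44398419, 0.16065993, 0.0422075 ]), [np.float64(1.5252890362308407e-06), np.float64(1.525289036186509e-06)])
(array([0.58569892, 0.23667574, 0.04096295]), [np.float64(0.00019283921703682334), np.float64(0.00019283921703677997)])
(array([0.51592315, 0.36904828, 0.03879113]), [np.float64(0.00014880857937859206), np.float64(0.00014880857937851075)])
rackA [209. 213.] [513. 323.] [11.5 55.9] 33.4
rackA [237. 210.] [482.2 306.6] [11.8 56.2] 36.7
rackA [269. 204.] [446. 287.] [12.5 57.5] 22.0
rackA [299. 201.] [411.7 272.7] [16.8 64.8] 29.2
rackA [194. 158.] [549.1 263. ] [24.8 60. ] 27.8
rackA [228. 150.] [513.  241.1] [11.6 57. ] 28.8
rackA [291. 141.] [445.5 207.7] [17.1 59.7] 26.9
rackB [182. 184.] [512.  322.4] [11.8 56.2] 30.9
rackB [215. 180.] [481.1 306.4] [10.7 56.9] 34.7
rackB [252. 172.] [447.7 288.4] [10.6 55.8] 29.2
rackB [292. 169.] [411.3 272.7] [16.6 64.6] 28.0
rackB [160. 114.] [553.1 260.8] [30.  59.3] 28.0
rackB [202. 106.] [513.5 241.7] [13.9 56.2] 27.0
rackB [280.  91.] [447.6 204.1] [16.2 58.8] 27.6
```

The rack centre is (479.7, 264.4) mm, its x axis is at 28.2°, and the top triangulates to about 42 mm. The empty pockets are E1 (510.4, 321.6), E2 (478.6, 304.7) and E3 (480.8, 224.2). Now to look at the holder.

Call:
arm_command(
  series=[0,0,0,1,0.16,-0.6,1,0,0,0,1,0.16,-0.6,1],
)

```text
t: 2.7
eef_pos: [0.4593, 0.1981, 0.2504]
ee_rot: [-3.14, 0.0, -1.253]
force: [0.9, -0.3, 0.5]
width: 0.088
gripper_force: 0.0
```

Call:
arm_command(
  series=[0,0,0,1,0.16,0,1,0,0,0,1,0.16,0,1],
)

```text
t: 2.95
eef_pos: [0.4752, 0.097, 0.2503]
ee_rot: [-3.139, 0.001, -1.255]
force: [1.4, 0.1, -0.7]
width: 0.0875
gripper_force: 0.0
```

Call:
arm_command(
  series=[0,0,0,1,0.16,0,1,0,0,0,1,0.16,0,1],
)

```text
t: 3.2
eef_pos: [0.4911, -0.0033, 0.2499]
ee_rot: [-3.139, -0.0, -1.256]
force: [0.7, 0.6, -0.4]
width: 0.0878
gripper_force: 0.0
```

Call:
arm_command(
  series=[0,0,0,1,0.16,0,1,0,0,0,1,0.16,0,1],
)

```text
t: 3.45
eef_pos: [0.507, -0.1035, 0.2498]
ee_rot: [-3.14, -0.001, -1.256]
force: [0.8, 0.8, -0.4]
width: 0.0874
gripper_force: 0.0
```

Call:
arm_command(
  series=[0,0,0.1,1,0.16,0,1,0,0,0.165,1,0.16,0,1,0,0,0.165,1,0.16,0,1,0,0,0.165,1,0.16,0,1,0,0,0.165,1,0.16,0,1],
)

```text
t: 4.08
eef_pos: [0.5226, -0.1999, 0.2491]
ee_rot: [-3.141, -0.0, -1.512]
force: [0.2, -0.1, 0.1]
width: 0.0878
gripper_force: 0.0
```

```bash
python3 snap.py holdA b
```

```text
holdA 4.075 [ 0.5226 -0.1999  0.2491] [-3.1407 -0.     -1.5117] [-0.02  0.17 -0.25 -0.   -1.16  0.07]
```

Call:
arm_command(
  series=[0,0,0,-0.4,0.4,0.5,1,0,0,0,-0.4,0.4,0.5,1,0,0,0,-0.4,0.4,0.5,1,0,0,0,-0.4,0.4,0.5,1],
)

```text
t: 4.62
eef_pos: [0.4818, -0.1629, 0.1998]
ee_rot: [-3.139, -0.001, -1.512]
force: [-0.1, -0.1, 0.2]
width: 0.0879
gripper_force: 0.0
```

```bash
python3 snap.py holdB; python3 -c "
import cv2,numpy as np
a=cv2.imread('pics/holdA.png');b=cv2.imread('pics/holdB.png')
cv2.imwrite('pics/hd.png',np.vstack([cv2.resize(i[0:260,60:460],None,fx=1.15,fy=1.15,interpolation=cv2.INTER_CUBIC) for i in (a,b)]))"
```

```text
holdB 4.625 [ 0.4818 -0.1629  0.1998] [-3.1394e+00 -6.0000e-04 -1.5120e+00] [ 0.06  0.12 -0.42  0.   -1.02 -0.  ]
```

View pics/hd.png

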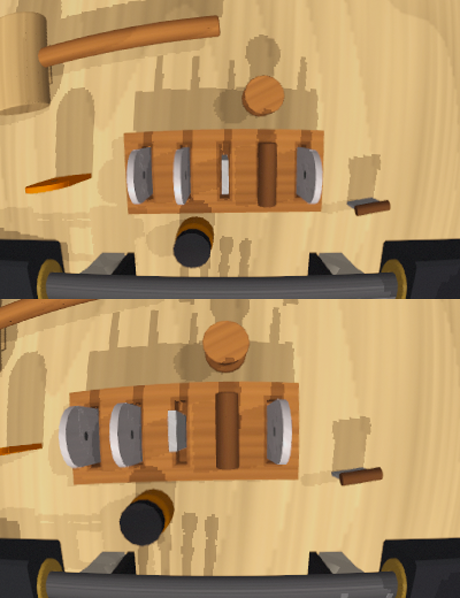

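The two wrist views show the holder with, left to right, spare (134,175), spare (181,177), scraper (225,175), slicker bar (267,174) and spare (310,177). The jar is at (193,240) just below spare 2, and the spool is at (263,95). Next I'll fit the holder and the template tops.

Run:
```python
from fit import *
T={}
for n,pt in(("holdA",(225+0,182)),("holdB",(229,182))):
    m=pickle.load(open(n+".pkl","rb")); h=cv2.cvtColor(cv2.imread(f"pics/{n}.png"),cv2.COLOR_BGR2HSV)
    w=cv2.inRange(h,(5,130,60),(14,255,255)); w=cv2.morphologyEx(w,cv2.MORPH_OPEN,np.ones((3,3)))
    for c in cv2.findContours(w,cv2.RETR_EXTERNAL,cv2.CHAIN_APPROX_NONE)[0]:
        if cv2.contourArea(c)>1500:
            q=c[:,0].astype(float)
            if q[:,1].max()>255 : print('skip');continue
            p=plane(m,q,.04,True)[:,:2]*1000
            r=cv2.minAreaRect(p.astype(np.float32)); print(n,np.round(r[0],1),np.round(r[1],1),round(r[2],2))
            b=cv2.boxPoints(r); L=[]
            for i in range(4):
                a,d=b[i],b[(i+1)%4]-b[i]; l=np.hypot(*d); u=d/l; s=(p-a)@u; e=abs((p-a)@[-u[1],u[0]])
                g=p[(s>.08*l)&(s<.92*l)&(e<6)].astype(np.float32); f=cv2.fitLine(g,cv2.DIST_HUBER,0,.01,.01).ravel(); L.append(f)
                print('  edge',round(float(l)),round(np.degrees(np.arctan2(f[1],f[0])),1),np.round(f[2:],1),len(g))
            K=[]
            for i in range(4):
                v1,v2=L[i-1],L[i]; t=np.linalg.solve(np.c_[v1[:2],-v2[:2]],v2[2:]-v1[2:]); K.append(v1[2:]+t[0]*v1[:2])
            print(np.round(K,1).tolist(),np.mean(K,0).round(1))
    g=cv2.inRange(h,(0,0,150),(179,60,255)); g[255:]=0; g=cv2.morphologyEx(g,cv2.MORPH_OPEN,np.ones((2,2)))
    T[n]=[]
    for c in cv2.findContours(g,cv2.RETR_EXTERNAL,cv2.CHAIN_APPROX_NONE)[0]:
        x,y,ww,hh=cv2.boundingRect(c)
        if hh>20 and 150<x+ww and x<420: T[n].append((x,y,ww,hh)); print(n,'rim',x,y,ww,hh,np.round(cv2.minAreaRect(c)[0],1))
```

```text
holdA [ 521.8 -229. ] [203.3  85.5] 4.38
  edge 85 9.1 [ 419.5 -202.3] 5
  edge 203 4.2 [ 549.6 -268.1] 187
  edge 85 -84.3 [ 622.6 -237.8] 35
  edge 203 4.0 [ 530.4 -186.6] 167
[[507.70001220703125, -188.1999969482422], [-457.29998779296875, -342.29998779296875], [625.0999755859375, -262.6000061035156], [616.7999877929688, -180.5]] [ 323.1 -243.4]
holdA [ 634.2 -364.8] [198.4  24.1] 8.53
  edge 24 -86.7 [ 537.1 -378.3] 21
  edge 198 8.6 [ 632.4 -376.4] 131
  edge 24 -70.8 [ 730.7 -351.2] 15
  edge 198 8.6 [ 629.4 -354.5] 132
[[536.5, -368.5], [537.7999877929688, -390.70001220703125], [734.2000122070312, -361.0], [726.7999877929688, -339.79998779296875]] [ 633.8 -365. ]
holdA rim 254 140 6 30 [256.5 154.5]
holdA rim 332 138 9 40 [336.7 157.6]
holdA rim 171 138 10 40 [174.5 157.7]
holdA rim 212 137 8 42 [214.8 157.6]
holdB [ 520.1 -229.3] [190.2  85. ] 4.25
  edge 85 -76.0 [ 424.5 -204. ] 17
  edge 190 4.3 [ 496.1 -272.2] 101
  edge 85 -20.4 [ 610.3 -190.2] 13
  edge 190 4.0 [ 518.8 -187.5] 188
[[422.0, -194.1999969482422], [442.5, -276.20001220703125], [774.0, -251.1999969482422], [589.7999877929688, -182.60000610351562]] [ 557.1 -226. ]
holdB rim 207 98 8 36 [210.2 115.5]
holdB rim 156 96 14 51 [161.2 121.3]
holdB rim 304 92 11 53 [309.6 118.2]
```

Run:
```python
from fit import *
a,b=[pickle.load(open(f"hold{k}.pkl","rb")) for k in "AB"]
for n,p,q in(("S2",(215,157.8),(159.8,121.5)),("S3",(338,157.8),(311.2,118.5))):
    r=[(ray(m,x,True)[0],ray(m,x,True)[1][0]) for m,x in((a,p),(b,q))]; P,e=tri(r); print(n,P.round(4),np.round(e,4),"plane.102:",plane(a,p,.102,True).round(4),plane(b,q,.102,True).round(4))
print("S1",plane(a,(174,157.8),.102,True).round(4))
d=np.array([.9974,.0724]);nn=np.array([-.0724,.9974])
for k in(80,40,-80): print(k,((503+k)*d-266*nn).round(1))
s=arm.get_state(); print(s['eef_pos'],s['ee_rot'])
```

```text
S2 [ 0.5611 -0.2237  0.0982] [0.0008 0.0008] plane.102: [[ 0.5602 -0.2249  0.102 ]] [[ 0.5603 -0.2231  0.102 ]]
S3 [ 0.4377 -0.2316  0.0949] [0.0003 0.0003] plane.102: [[ 0.4396 -0.2327  0.102 ]] [[ 0.4393 -0.2314  0.102 ]]
S1 [[ 0.6012 -0.2232  0.102 ]]
80 [ 600.7 -223.1]
40 [ 560.8 -226. ]
-80 [ 441.2 -234.7]
[ 0.481745   -0.16299009  0.1996673 ] [-3.13949399e+00 -3.93983140e-04 -1.51250510e+00]
```

All measurements agree: spares at S1 (601,-223), S2 (560.5,-225) and S3 (440,-233.5) mm, tops at about 100 mm, holder yaw 4.15°. Now I'll go over S1 with the fingers at about 15 mm.

Call:
arm_command(
  series=[0,0,0,0.3,-0.6,0,0.17,0,0,0,0.3,-0.6,0,0.17],
)

```text
t: 4.92
eef_pos: [0.5454, -0.1909, 0.1981]
ee_rot: [-3.141, -0.001, -1.514]
force: [-0.7, 0.4, -0.4]
width: 0.073
gripper_force: 0.0
```

Call:
arm_command(
  series=[0,0,-0.009,0.37,-0.556,0,0.17,0,0,-0.009,0.37,-0.556,0.5,0.17,0,0,-0.009,0.37,-0.556,0.5,0.17,0,0,-0.009,0.37,-0.556,0.5,0.17,0,0,-0.009,0.37,-0.556,0.5,0.17],
)

```text
t: 5.55
eef_pos: [0.6004, -0.2231, 0.1511]
ee_rot: [-3.138, -0.001, -1.498]
force: [0.1, 0.1, 0.3]
width: 0.0234
gripper_force: 0.0
```

```bash
python3 snap.py s1 b; python3 -c "
import cv2
i=cv2.imread('pics/s1.png'); cv2.imwrite('pics/s1c.png',cv2.resize(i[60:384,100:412],(624,600)[:2]))"
```

```text
s1 5.55 [ 0.6004 -0.2231  0.1511] [-3.1383e+00 -9.0000e-04 -1.4983e+00] [-0.05  0.38 -0.2   0.   -0.99  0.12]
```

View pics/s1c.png

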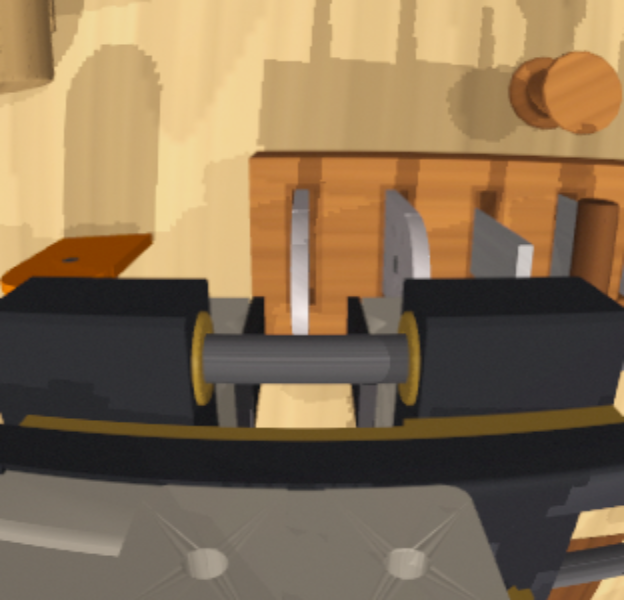

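The crop shows the S1 plate (x≈300) midway between the fingers (262 and 348), with the orange piece at (80,260) clear below. Descend and grip.

Call:
arm_command(
  series=[0,0,0,0,0,0.2,0.17,0,0,0,0,0,0.4,0.17,0,0,0,0,0,0.6,0.17,0,0,0,0,0,0.6,0.17,0,0,0,0,0,0.6,0,0,0,0,0,0,0.6,0,0,0,0,0,0,0.6,0,0,0,0,0,0,0.6,0],
  force=30,
)

```text
t: 6.6
eef_pos: [0.6005, -0.2232, 0.0902]
ee_rot: [-3.139, -0.001, -1.498]
force: [-1.3, 1.2, 6.5]
width: 0.006
gripper_force: 30.0
```

Call:
arm_command(
  series=[0,0,0,0,0,0,0,0,0,0,0,0,0,0,0,0,0,0,0,-0.1,0,0,0,0,0,0,-0.2,0],
)

```text
t: 7.1
eef_pos: [0.5997, -0.2231, 0.1093]
ee_rot: [-3.141, 0.0, -1.499]
force: [0.5, 0.6, -1.3]
width: 0.0057
gripper_force: 30.0
```

Gripped (6 mm wide, 30 N). Lift and carry to E1.

Call:
arm_command(
  series=[0,0,0,0,0,-0.4,0,0,0,0,0,0,-0.9,0,0,0,0,0,0,-1,0],
)

```text
t: 7.48
eef_pos: [0.6012, -0.2236, 0.2134]
ee_rot: [-3.135, -0.002, -1.499]
force: [0.2, -0.4, -1.6]
width: 0.0063
gripper_force: 30.0
```

Call:
arm_command(
  series=[0,0,0,-0.5,0.05,-0.18,0,0,0,0,-1,0.1,-0.36,0],
)

```text
t: 7.72
eef_pos: [0.5814, -0.1235, 0.2445]
ee_rot: [3.14, 0.0, -1.501]
force: [0.9, 0.6, -1.3]
width: 0.0057
gripper_force: 30.0
```

Call:
arm_command(
  series=[0,0,0,-0.5,0.05,0,0,0,0,0,-1,0.1,0,0],
)

```text
t: 7.98
eef_pos: [0.5644, -0.0237, 0.2447]
ee_rot: [3.141, 0.0, -1.499]
force: [1.2, 1.0, -0.2]
width: 0.0059
gripper_force: 30.0
```

Call:
arm_command(
  series=[0,0,0,-0.5,0.05,0,0,0,0,0,-1,0.1,0,0],
)

```text
t: 8.22
eef_pos: [0.5471, 0.0753, 0.2444]
ee_rot: [3.141, -0.0, -1.499]
force: [1.4, 1.4, -0.7]
width: 0.0058
gripper_force: 30.0
```

Call:
arm_command(
  series=[0,0,0,-0.5,0.05,0,0,0,0,0,-1,0.1,0,0],
)

```text
t: 8.48
eef_pos: [0.53, 0.1742, 0.2445]
ee_rot: [3.141, -0.0, -1.499]
force: [1.2, -1.0, -0.5]
width: 0.0055
gripper_force: 30.0
```

Call:
arm_command(
  series=[0,0,0,-0.5,0.05,0,0,0,0,0,-1,0.1,0,0],
)

```text
t: 8.72
eef_pos: [0.5129, 0.2733, 0.2444]
ee_rot: [3.141, -0.0, -1.499]
force: [0.6, 0.0, -1.3]
width: 0.0056
gripper_force: 30.0
```

Call:
arm_command(
  series=[0,0,-0.09,-0.498,0,0,0,0,0,-0.18,-0.498,0,0,0,0,0,-0.268,-0.498,0,0,0,0,0,-0.268,-0.498,0,0,0,0,0,-0.268,-0.498,0,0,0],
)

```text
t: 9.35
eef_pos: [0.5101, 0.3214, 0.2444]
ee_rot: [3.141, -0.0, -1.081]
force: [0.1, 0.1, -0.3]
width: 0.0058
gripper_force: 30.0
```

```bash
cat > go.py <<'E'
# python3 go.py x y z yaw : shift in tool axes / units of 0.1 m, turn share
import sys; from h import *
s=arm.get_state(); x,y,z,w=map(float,sys.argv[1:]); yaw=s['ee_rot'][2]
d=np.array([x,y,z])-s['eef_pos']; c,n=np.cos(yaw),np.sin(yaw)
print(s['t'],np.round(s['eef_pos'],4),np.round(s['ee_rot'],4),'w',round(s['width'],4),'| shift',np.round([10*(d[0]*c+d[1]*n),10*(d[0]*n-d[1]*c),-10*d[2]],3),'turn',round(-(w-yaw)/(np.pi/2),4))
E
python3 go.py .5104 .3216 .0902 -1.0786; python3 snap.py pl1; python3 -c "
import cv2
i=cv2.imread('pics/pl1.png'); cv2.imwrite('pics/pl1c.png',cv2.resize(i[60:384,100:412],(624,600)))"
```

```text
9.35 [0.5101 0.3214 0.2444] [ 3.1411e+00 -1.0000e-04 -1.0812e+00] w 0.0058 | shift [-1.000e-03 -4.000e-03  1.542e+00] turn -0.0016
pl1 9.35 [0.5101 0.3214 0.2444] [ 3.1411e+00 -1.0000e-04 -1.0812e+00] [ 0.89  0.24 -0.16 -0.   -1.17 -0.4 ]
```

View pics/pl1c.png

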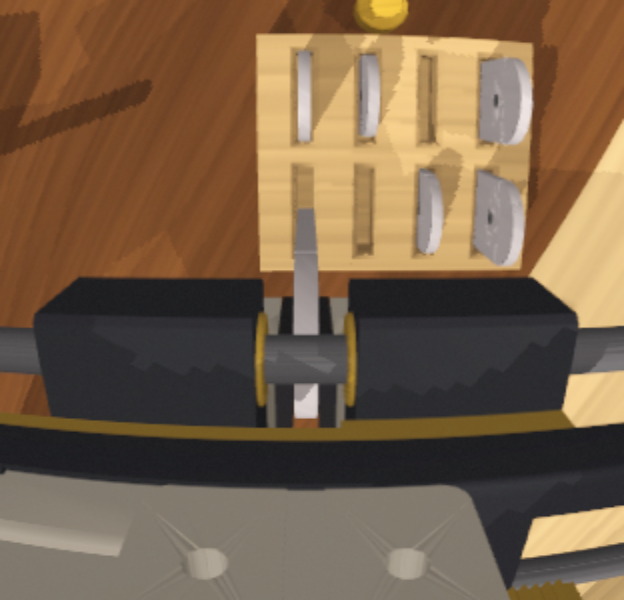

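The plate in the grip sits directly in line with the E1 slot (both centred at x≈304). Lower it in.

Call:
arm_command(
  series=[0,0,-0.0016,0,0,0.5,0,0,0,-0.0016,0,0,0.9,0,0,0,-0.0016,0,0,1,0,0,0,-0.0016,0,0,1,0],
)

```text
t: 9.9
eef_pos: [0.5106, 0.3217, 0.145]
ee_rot: [3.141, -0.001, -1.076]
force: [1.0, 1.0, 0.2]
width: 0.0058
gripper_force: 30.0
```

Call:
arm_command(
  series=[0,0,0,0,0,0.15,0,0,0,0,0,0,0.22,0,0,0,0,0,0,0.28,0,0,0,0,0,0,0.34,0,0,0,0,0,0,0.4,0,0,0,0,0,0,0.45,0,0,0,0,0,0,0.5,0,0,0,0,0,0,0.53,0],
)

```text
t: 10.9
eef_pos: [0.5102, 0.3216, 0.0912]
ee_rot: [3.141, -0.0, -1.075]
force: [-0.5, 0.1, -0.3]
width: 0.0058
gripper_force: 30.0
```

```bash
python3 go.py .5104 .3216 .0902 -1.0786
```

```text
10.9 [0.5102 0.3216 0.0912] [ 3.1413e+00 -1.0000e-04 -1.0755e+00] w 0.0058 | shift [ 0.001 -0.002  0.01 ] turn 0.002
```

Call:
arm_command(
  series=[0,0,0,0,0,0.01,0,0,0,0,0,0,0.015,0,0,0,0,0,0,0.015,0],
  force=15,
)

```text
t: 11.28
eef_pos: [0.5103, 0.3218, 0.0902]
ee_rot: [-3.141, 0.0, -1.075]
force: [0.5, 1.2, -1.5]
width: 0.0056
gripper_force: 15.0
```

Call:
arm_command(
  series=[0,0,0,0,0,0,0.16,0,0,0,0,0,0,0.16,0,0,0,0,0,0,0.16,0,0,0,0,0,0,0.16],
)

```text
t: 11.78
eef_pos: [0.5102, 0.3217, 0.0901]
ee_rot: [-3.142, 0.0, -1.075]
force: [0.4, -1.0, 0.1]
width: 0.0142
gripper_force: 0.0
```

Call:
arm_command(
  series=[0,0,0,0,0,-0.15,0.16,0,0,0,0,0,-0.4,0.16,0,0,0,0,0,-1,0.16,0,0,0,0,0,-1,0.16],
)

```text
t: 12.28
eef_pos: [0.5127, 0.3237, 0.1966]
ee_rot: [-3.132, 0.002, -1.075]
force: [0.9, -0.4, -1.0]
width: 0.0142
gripper_force: 0.0
```

```bash
python3 go.py .5605 -.2255 .19 -1.4983; python3 snap.py af1
```

```text
12.275 [0.5127 0.3237 0.1966] [-3.1315e+00  2.3000e-03 -1.0745e+00] w 0.0142 | shift [5.057 2.194 0.066] turn 0.2698
af1 12.275 [0.5127 0.3237 0.1966] [-3.1315e+00  2.3000e-03 -1.0745e+00] [ 0.89  0.28 -0.23  0.   -1.05 -0.39]
```

Call:
arm_command(
  series=[0,0,0,0.5,0.215,0,0.17,0,0,0,1,0.43,0,0.17],
)

```text
t: 12.58
eef_pos: [0.5194, 0.2122, 0.1897]
ee_rot: [3.141, -0.0, -1.074]
force: [1.4, -0.3, 0.3]
width: 0.0146
gripper_force: 0.0
```

Call:
arm_command(
  series=[0,0,0,0.5,0.215,0,0.17,0,0,0,1,0.43,0,0.17],
)

```text
t: 12.82
eef_pos: [0.5292, 0.1031, 0.1899]
ee_rot: [3.141, -0.0, -1.075]
force: [1.3, -0.6, 0.1]
width: 0.0152
gripper_force: 0.0
```

Call:
arm_command(
  series=[0,0,0,0.5,0.215,0,0.17,0,0,0,1,0.43,0,0.17],
)

```text
t: 13.08
eef_pos: [0.5389, -0.0054, 0.19]
ee_rot: [3.141, 0.0, -1.075]
force: [0.9, -0.1, -0.5]
width: 0.0149
gripper_force: 0.0
```

Call:
arm_command(
  series=[0,0,0,0.5,0.215,0,0.17,0,0,0,1,0.43,0,0.17],
)

```text
t: 13.32
eef_pos: [0.5486, -0.1138, 0.19]
ee_rot: [3.141, 0.0, -1.075]
force: [1.2, -0.5, -0.4]
width: 0.0147
gripper_force: 0.0
```

Call:
arm_command(
  series=[0,0,0,0.5,0.215,0,0.17,0,0,0,1,0.43,0,0.17],
)

```text
t: 13.58
eef_pos: [0.5583, -0.2222, 0.1899]
ee_rot: [3.141, 0.0, -1.075]
force: [1.1, 0.6, 1.2]
width: 0.015
gripper_force: 0.0
```

Call:
arm_command(
  series=[0,0,0.09,0.05,0.01,0,0.17,0,0,0.18,0.05,0.01,0.2,0.17,0,0,0.27,0.05,0.01,0.4,0.17,0,0,0.27,0.05,0.01,0.4,0.17,0,0,0.27,0.05,0.01,0.4,0.17],
)

```text
t: 14.2
eef_pos: [0.5605, -0.2254, 0.1507]
ee_rot: [-3.141, -0.0, -1.496]
force: [-0.1, 1.0, 0.5]
width: 0.0146
gripper_force: 0.0
```

```bash
python3 go.py .5605 -.2255 .0902 -1.4983; python3 snap.py s2
python3 - <<'E'
import cv2,numpy as np
a=cv2.imread('pics/af1.png')[20:280,100:412];b=cv2.imread('pics/s2.png')[60:320,100:412]
cv2.imwrite('pics/v2.png',cv2.resize(np.hstack([a,b]),(800,333)))
E
```

```text
14.2 [ 0.5605 -0.2254  0.1507] [-3.1413e+00 -4.0000e-04 -1.4962e+00] w 0.0146 | shift [0.001 0.    0.605] turn 0.0013
s2 14.2 [ 0.5605 -0.2254  0.1507] [-3.1413e+00 -4.0000e-04 -1.4962e+00] [-0.06  0.32 -0.28  0.   -0.97  0.13]
```

View pics/v2.png

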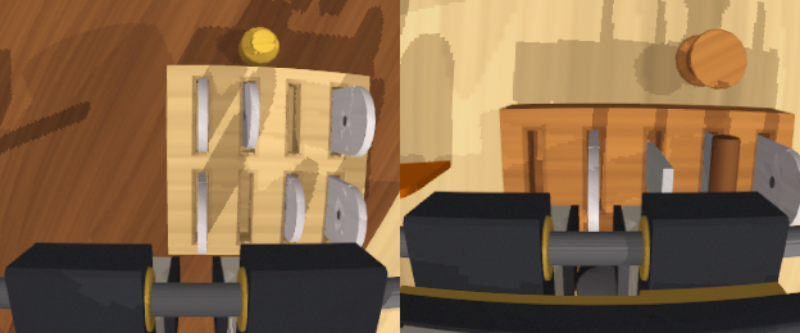

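Left: the first template stands in E1 (203,210). Right: S2 (593,180) is centred between the fingers. Grip S2.

Call:
arm_command(
  series=[0,0,0,0,0,0.2,0.17,0,0,0,0,0,0.4,0.17,0,0,0,0,0,0.6,0.17,0,0,0,0,0,0.6,0.17,0,0,0,0,0,0.6,0,0,0,0,0,0,0.6,0,0,0,0,0,0,0.6,0,0,0,0,0,0,0.6,0],
  force=30,
)

```text
t: 15.25
eef_pos: [0.5611, -0.2254, 0.0914]
ee_rot: [-3.139, -0.001, -1.499]
force: [-0.1, 1.1, 5.6]
width: 0.0056
gripper_force: 30.0
```

Call:
arm_command(
  series=[0,0,0,0,0,0,0,0,0,0,0,0,-0.2,0,0,0,0,0,0,-0.5,0,0,0,0,0,0,-1,0,0,0,0,0,0,-1,0],
)

```text
t: 15.88
eef_pos: [0.5625, -0.2258, 0.1946]
ee_rot: [-3.134, -0.002, -1.499]
force: [-0.4, 0.0, -0.9]
width: 0.0057
gripper_force: 30.0
```

```bash
python3 go.py .4786 .3047 .245 -1.0786
```

```text
15.875 [ 0.5625 -0.2258  0.1946] [-3.1341e+00 -2.0000e-03 -1.4989e+00] w 0.0057 | shift [-5.352  0.456 -0.504] turn -0.2676
```

Call:
arm_command(
  series=[0,0,0,-0.4,0.03,-0.4,0,0,0,0,-1,0.09,-0.54,0],
)

```text
t: 16.12
eef_pos: [0.5446, -0.1261, 0.2453]
ee_rot: [-3.14, -0.0, -1.502]
force: [0.7, 1.4, -1.3]
width: 0.0056
gripper_force: 30.0
```

Call:
arm_command(
  series=[0,0,0,-0.5,0.05,0,0,0,0,0,-1,0.09,0,0],
)

```text
t: 16.38
eef_pos: [0.5272, -0.0256, 0.2438]
ee_rot: [3.142, 0.0, -1.5]
force: [0.8, 0.1, -0.1]
width: 0.0055
gripper_force: 30.0
```

Call:
arm_command(
  series=[0,0,0,-0.5,0.05,0,0,0,0,0,-1,0.09,0,0],
)

```text
t: 16.62
eef_pos: [0.511, 0.0735, 0.2436]
ee_rot: [3.141, 0.0, -1.5]
force: [0.3, 0.3, -0.3]
width: 0.0057
gripper_force: 30.0
```

Call:
arm_command(
  series=[0,0,0,-0.5,0.05,0,0,0,0,0,-1,0.09,0,0],
)

```text
t: 16.88
eef_pos: [0.4949, 0.1725, 0.2435]
ee_rot: [3.141, 0.0, -1.5]
force: [1.7, 0.4, -1.6]
width: 0.0057
gripper_force: 30.0
```

Call:
arm_command(
  series=[0,0,0,-0.5,0.05,0,0,0,0,0,-1,0.09,0,0],
)

```text
t: 17.12
eef_pos: [0.4788, 0.2716, 0.2435]
ee_rot: [3.141, -0.0, -1.499]
force: [1.3, 1.3, -0.5]
width: 0.0058
gripper_force: 30.0
```

Call:
arm_command(
  series=[0,0,-0.09,-0.347,-0.013,0,0,0,0,-0.18,-0.347,-0.013,0,0,0,0,-0.268,-0.347,-0.013,0,0,0,0,-0.268,-0.347,-0.013,0,0,0,0,-0.268,-0.347,-0.013,0,0],
)

```text
t: 17.75
eef_pos: [0.4784, 0.3047, 0.2437]
ee_rot: [3.141, -0.0, -1.082]
force: [-0.2, 0.3, -0.5]
width: 0.006
gripper_force: 30.0
```

```bash
python3 go.py .4786 .3047 .0905 -1.0786; python3 snap.py pl2
```

```text
17.75 [0.4784 0.3047 0.2437] [ 3.1411e+00 -1.0000e-04 -1.0818e+00] w 0.006 | shift [ 1.000e-03 -1.000e-03  1.532e+00] turn -0.002
pl2 17.75 [0.4784 0.3047 0.2437] [ 3.1411e+00 -1.0000e-04 -1.0818e+00] [ 0.91  0.19 -0.24 -0.   -1.15 -0.42]
```

Call:
arm_command(
  series=[0,0,-0.002,0,0,0.5,0,0,0,-0.002,0,0,0.9,0,0,0,-0.002,0,0,1,0,0,0,-0.002,0,0,1,0],
)

```text
t: 18.3
eef_pos: [0.4789, 0.305, 0.1444]
ee_rot: [3.141, -0.001, -1.076]
force: [0.1, 1.1, -0.8]
width: 0.0059
gripper_force: 30.0
```

Call:
arm_command(
  series=[0,0,0,0,0,0.15,0,0,0,0,0,0,0.22,0,0,0,0,0,0,0.28,0,0,0,0,0,0,0.34,0,0,0,0,0,0,0.4,0,0,0,0,0,0,0.45,0,0,0,0,0,0,0.5,0,0,0,0,0,0,0.52,0],
)

```text
t: 19.3
eef_pos: [0.4785, 0.3048, 0.0917]
ee_rot: [3.141, -0.0, -1.075]
force: [-0.0, 0.7, -0.3]
width: 0.0056
gripper_force: 30.0
```

Call:
arm_command(
  series=[0,0,0,0,0,0.01,0,0,0,0,0,0,0.015,0,0,0,0,0,0,0.015,0],
  force=15,
)

```text
t: 19.68
eef_pos: [0.4786, 0.3049, 0.0914]
ee_rot: [-3.141, -0.0, -1.075]
force: [-2.2, -1.4, 6.2]
width: 0.0058
gripper_force: 15.0
```

Call:
arm_command(
  series=[0,0,0,0,0,0,0.16,0,0,0,0,0,0,0.16,0,0,0,0,0,0,0.16,0,0,0,0,0,0,0.16],
)

```text
t: 20.18
eef_pos: [0.4786, 0.3049, 0.0905]
ee_rot: [3.141, -0.0, -1.075]
force: [0.1, 0.9, -0.5]
width: 0.014
gripper_force: 0.0
```

Call:
arm_command(
  series=[0,0,0,0,0,-0.15,0.16,0,0,0,0,0,-0.4,0.16,0,0,0,0,0,-1,0.16,0,0,0,0,0,-1,0.16],
)

```text
t: 20.68
eef_pos: [0.4809, 0.307, 0.1968]
ee_rot: [-3.132, 0.003, -1.074]
force: [0.6, 0.4, -0.7]
width: 0.0142
gripper_force: 0.0
```

```bash
python3 go.py .44 -.2335 .15 -1.4983; python3 snap.py af2
```

```text
20.675 [0.4809 0.307  0.1968] [-3.1319e+00  2.6000e-03 -1.0745e+00] w 0.0142 | shift [4.558 2.933 0.468] turn 0.2698
af2 20.675 [0.4809 0.307  0.1968] [-3.1319e+00  2.6000e-03 -1.0745e+00] [ 0.91  0.22 -0.3   0.   -1.03 -0.42]
```

Call:
arm_command(
  series=[0,0,0,0.45,0.29,0,0.17,0,0,0,0.911,0.58,0,0.17],
)

```text
t: 20.98
eef_pos: [0.4702, 0.196, 0.1901]
ee_rot: [3.141, -0.0, -1.074]
force: [-0.3, -1.3, 1.1]
width: 0.0148
gripper_force: 0.0
```

Call:
arm_command(
  series=[0,0,0,0.45,0.29,0,0.17,0,0,0,0.911,0.58,0,0.17],
)

```text
t: 21.22
eef_pos: [0.4624, 0.0878, 0.1905]
ee_rot: [3.141, -0.0, -1.075]
force: [0.5, 0.0, 1.2]
width: 0.015
gripper_force: 0.0
```

Call:
arm_command(
  series=[0,0,0,0.45,0.29,0,0.17,0,0,0,0.911,0.58,0,0.17],
)

```text
t: 21.48
eef_pos: [0.4547, -0.0199, 0.1906]
ee_rot: [3.141, 0.0, -1.075]
force: [0.7, 0.3, 0.8]
width: 0.0153
gripper_force: 0.0
```

Call:
arm_command(
  series=[0,0,0,0.45,0.29,0,0.17,0,0,0,0.911,0.58,0,0.17],
)

```text
t: 21.72
eef_pos: [0.447, -0.1276, 0.1906]
ee_rot: [-3.142, 0.0, -1.075]
force: [1.3, 0.4, 1.2]
width: 0.0149
gripper_force: 0.0
```

Call:
arm_command(
  series=[0,0,0.09,0.45,0.29,0,0.17,0,0,0.18,0.911,0.58,0,0.17,0,0,0.27,0.911,0.58,0,0.17,0,0,0.27,0.911,0.58,0,0.17,0,0,0.27,0.911,0.58,0,0.17],
)

```text
t: 22.35
eef_pos: [0.4399, -0.2332, 0.1905]
ee_rot: [3.141, 0.0, -1.496]
force: [-0.7, -0.1, 1.1]
width: 0.015
gripper_force: 0.0
```

```bash
python3 go.py .44 -.2335 .15 -1.4983; python3 snap.py s3
python3 - <<'E'
import cv2,numpy as np
a=cv2.imread('pics/af2.png')[20:280,100:412];b=cv2.imread('pics/s3.png')[60:320,100:412]
cv2.imwrite('pics/v3.png',cv2.resize(np.hstack([a,b]),(800,333)))
E
```

```text
22.35 [ 0.4399 -0.2332  0.1905] [ 3.1414e+00  1.0000e-04 -1.4958e+00] w 0.015 | shift [ 0.003 -0.001  0.405] turn 0.0016
s3 22.35 [ 0.4399 -0.2332  0.1905] [ 3.1414e+00  1.0000e-04 -1.4958e+00] [-0.09  0.12 -0.45 -0.   -1.    0.17]
```

Run:
```python
from fit import *
m=pickle.load(open("s3.pkl","rb")); h=cv2.cvtColor(cv2.imread("pics/s3.png"),cv2.COLOR_BGR2HSV)
g=cv2.inRange(h,(0,0,120),(179,60,255)); g[205:]=0; g=cv2.morphologyEx(g,cv2.MORPH_OPEN,np.ones((2,2)))
for c in cv2.findContours(g,cv2.RETR_EXTERNAL,cv2.CHAIN_APPROX_NONE)[0]:
    x,y,w,k=cv2.boundingRect(c)
    if k>15 and 150<x<350: print(x,y,w,k,plane(m,[(x,y+k/2),(x+w-1,y+k/2)],.1,True).round(4).tolist())
```

```text
154 179 8 27 [[0.5208, -0.2346, 0.1], [0.5147, -0.235, 0.1]]
249 166 7 40 [[0.4434, -0.2456, 0.1], [0.4387, -0.246, 0.1]]
```

Call:
arm_command(
  series=[0,0,0,0,0,0.2,0.17,0,0,0,0,0,0.4,0.17,0,0,0,0,0,0.4,0.17],
)

```text
t: 22.78
eef_pos: [0.4392, -0.2328, 0.1496]
ee_rot: [3.139, 0.001, -1.497]
force: [-0.3, 0.5, -0.4]
width: 0.0146
gripper_force: 0.0
```

Call:
arm_command(
  series=[0,0,0,0,-0.012,0.2,0.17,0,0,0,0,-0.012,0.4,0.17,0,0,0,0,-0.012,0.6,0.17,0,0,0,0,-0.012,0.6,0.17,0,0,0,0,-0.012,0.6,0,0,0,0,0,-0.012,0.6,0,0,0,0,0,-0.012,0.6,0,0,0,0,0,-0.012,0.6,0],
  force=30,
)

```text
t: 23.78
eef_pos: [0.442, -0.2337, 0.0917]
ee_rot: [-3.14, -0.001, -1.499]
force: [-0.2, 2.6, 7.3]
width: 0.006
gripper_force: 30.0
```

Call:
arm_command(
  series=[0,0,0,0,0,0,0,0,0,0,0,0,-0.2,0,0,0,0,0,0,-0.5,0,0,0,0,0,0,-1,0,0,0,0,0,0,-1,0,0,0,0,0,0,-1,0],
)

```text
t: 24.52
eef_pos: [0.4408, -0.2334, 0.1905]
ee_rot: [-3.141, 0.0, -1.5]
force: [-0.2, 1.0, -1.1]
width: 0.0059
gripper_force: 30.0
```

```bash
python3 go.py .4808 .2242 .245 -1.0786
```

```text
24.525 [ 0.4408 -0.2334  0.1905] [-3.1412e+00  4.0000e-04 -1.5000e+00] w 0.0059 | shift [-4.536 -0.723 -0.545] turn -0.2682
```

Call:
arm_command(
  series=[0,0,0,-0.4,-0.06,-0.4,0,0,0,0,-1,-0.145,-0.545,0],
)

```text
t: 24.78
eef_pos: [0.4487, -0.1326, 0.2455]
ee_rot: [3.141, -0.001, -1.502]
force: [1.8, 0.3, -0.2]
width: 0.0057
gripper_force: 30.0
```

Call:
arm_command(
  series=[0,0,0,-0.5,-0.07,0,0,0,0,0,-1,-0.145,0,0],
)

```text
t: 25.02
eef_pos: [0.4551, -0.0305, 0.2441]
ee_rot: [3.14, -0.0, -1.5]
force: [0.4, -0.9, -0.5]
width: 0.0055
gripper_force: 30.0
```

Call:
arm_command(
  series=[0,0,0,-0.5,-0.07,0,0,0,0,0,-1,-0.145,0,0],
)

```text
t: 25.28
eef_pos: [0.4623, 0.0702, 0.2438]
ee_rot: [3.14, -0.001, -1.499]
force: [1.1, 0.1, -0.8]
width: 0.0057
gripper_force: 30.0
```

Call:
arm_command(
  series=[0,0,0,-0.5,-0.07,0,0,0,0,0,-1,-0.145,0,0],
)

```text
t: 25.52
eef_pos: [0.4697, 0.1709, 0.2437]
ee_rot: [3.14, -0.001, -1.499]
force: [1.0, 0.4, -0.3]
width: 0.0055
gripper_force: 30.0
```

Call:
arm_command(
  series=[0,0,-0.09,-0.536,-0.143,0,0,0,0,-0.18,-0.536,-0.143,0,0,0,0,-0.268,-0.536,-0.143,0,0,0,0,-0.268,-0.536,-0.143,0,0,0,0,-0.268,-0.536,-0.143,0,0],
)

```text
t: 26.15
eef_pos: [0.4807, 0.2237, 0.2443]
ee_rot: [3.14, -0.0, -1.082]
force: [-0.2, -0.1, -1.1]
width: 0.006
gripper_force: 30.0
```

```bash
python3 go.py .4808 .2242 .0905 -1.0786; python3 snap.py pl3
```

```text
26.15 [0.4807 0.2237 0.2443] [ 3.1402e+00 -3.0000e-04 -1.0818e+00] w 0.006 | shift [-0.004 -0.003  1.538] turn -0.002
pl3 26.15 [0.4807 0.2237 0.2443] [ 3.1402e+00 -3.0000e-04 -1.0818e+00] [ 0.81  0.12 -0.31 -0.   -1.14 -0.32]
```

Call:
arm_command(
  series=[0,0,-0.002,-0.004,-0.003,0.5,0,0,0,-0.002,-0.004,-0.003,0.9,0,0,0,-0.002,-0.004,-0.003,1,0,0,0,-0.002,-0.004,-0.003,1,0],
)

```text
t: 26.7
eef_pos: [0.4814, 0.2245, 0.1454]
ee_rot: [3.141, -0.001, -1.076]
force: [1.5, -0.3, 0.1]
width: 0.0059
gripper_force: 30.0
```

Call:
arm_command(
  series=[0,0,0,0,0,0.15,0,0,0,0,0,0,0.22,0,0,0,0,0,0,0.28,0,0,0,0,0,0,0.34,0,0,0,0,0,0,0.4,0,0,0,0,0,0,0.45,0,0,0,0,0,0,0.5,0,0,0,0,0,0,0.525,0],
)

```text
t: 27.7
eef_pos: [0.481, 0.2244, 0.0922]
ee_rot: [3.141, -0.0, -1.075]
force: [-0.9, -0.2, -1.6]
width: 0.0059
gripper_force: 30.0
```

Call:
arm_command(
  series=[0,0,0,0,0,0.01,0,0,0,0,0,0,0.015,0,0,0,0,0,0,0.015,0],
  force=15,
)

```text
t: 28.08
eef_pos: [0.4811, 0.2245, 0.0918]
ee_rot: [-3.141, -0.0, -1.075]
force: [-3.2, -0.5, 4.7]
width: 0.0056
gripper_force: 15.0
```

Seated on the floor (about 5 N). Release, rise and check.

Call:
arm_command(
  series=[0,0,0,0,0,0,0.16,0,0,0,0,0,0,0.16,0,0,0,0,0,0,0.16,0,0,0,0,0,0,0.16],
)

```text
t: 28.58
eef_pos: [0.4811, 0.2245, 0.091]
ee_rot: [3.142, -0.0, -1.075]
force: [-0.9, 0.6, -0.1]
width: 0.0142
gripper_force: 0.0
```

Call:
arm_command(
  series=[0,0,0,0,0,-0.15,0.16,0,0,0,0,0,-0.4,0.16,0,0,0,0,0,-1,0.16,0,0,0,0,0,-1,0.16,0,0,0,0,0,-1,0.16],
)

```text
t: 29.2
eef_pos: [0.481, 0.2246, 0.1919]
ee_rot: [-3.14, 0.001, -1.076]
force: [-0.3, -0.4, -0.7]
width: 0.014
gripper_force: 0.0
```

Call:
arm_command(
  series=[0,0,0,-0.9,0,-0.6,0.16,0,0,0,-0.9,0,-0.6,0.16,0,0,0,-0.9,0,-0.6,0.16,0,0,0,-0.9,0,-0.6,0.16],
)

```text
t: 29.7
eef_pos: [0.4376, 0.3031, 0.2497]
ee_rot: [3.139, -0.001, -1.075]
force: [-0.0, 0.6, -1.0]
width: 0.0144
gripper_force: 0.0
```

```bash
python3 snap.py end
python3 - <<'E'
from h import *
s=arm.grab_frame("side"); a=cv2.imread('pics/end.png')[0:250,120:420]
cv2.imwrite('pics/fin.png',np.hstack([cv2.resize(a,(400,333)),cv2.resize(s[120:300,130:346],(400,333))]))
E
```

```text
end 29.7 [0.4376 0.3031 0.2497] [ 3.1393e+00 -7.0000e-04 -1.0750e+00] [ 0.97  0.12 -0.3  -0.   -1.15 -0.48]
```

View pics/fin.png

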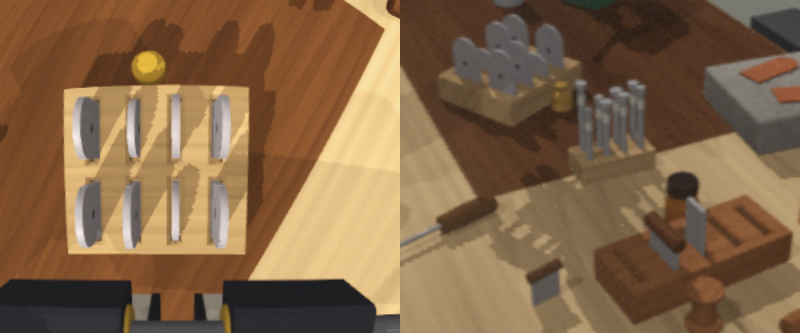

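The rack now shows all eight pockets filled, with the new templates at (88,215), (132,215) and (176,128), all upright. The holder keeps only the scraper and the slicker.

```bash
python3 -c "
from station import arm
print(arm.job_done())"
```

```text
the job is handed in; nothing more can be done
None
```

The three spare templates now stand upright on the floors of the rack's three empty pockets, and I handed the job in at about 30 s of robot time; it returned no verdict.

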